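# Fit the cuvette carousel on the sample changer

## Task

Pick up the blue cuvette carousel, the one with the D-shaped bore, turn it so that its flat matches the flat of the sample changer's drive shaft (orange mark over orange mark), and seat it fully home on the shaft so that it lies flat on the black flange. Let go of it, and leave the grey square-bored carousel and the wash bottle where they stand.

Things in the scene. Friction and masses are not known exactly. Their poses are not given: they have to be found in the camera images.
- carousel_center (a point): Loose blue carousel, 220 g: disc 96 mm across, 12 mm thick; on it a round hub 42 mm across, top 52 mm above the underside (grip it from above, any way round). Through D bore 32 mm across, flat 7.5 mm from the axis, mouth below widened 5 mm. Orange stripe on the flat's side. Point on the axis, 26 mm above the underside; x points to the flat, z up.
- shaft (a point): Fixed upright shaft, 28 mm across, flat 5 mm off axis, straight for 26 mm, then tapering to a 10 mm tip 42 mm above the black flange; 2 mm and 10 degrees of play. Orange stripe on the flat's side. Housing 170 x 170 mm, 62 mm high. Point on the axis at the flange's top, 70 mm above the bench, where the carousel's underside seats; x points to the flat, z up.
- square_carousel_center (a point): Bystander: loose light grey carousel of the same outer size, with a 16 mm square bore that does not fit and no orange stripe. Point on its axis, 26 mm above the underside, z up. The two carousels may stand in either place.
- bottle_center (a point): Bystander: loose white wash bottle, red cap, bent spout, 64 mm across, 200 mm high, beyond the sample changer from the carousels. Point on its axis, 70 mm above its underside.
There are look-alikes about, which are no part of the job. There is more than one size of the part that bears carousel_center; the job needs the middle-sized.

How it is judged:
At the end, for the whole second after the job is handed in: The blue carousel sits on the shaft, its underside within 5 mm of the flange, its axis within 10 mm of the shaft's, its flat within 0.45 rad of the shaft's flat, upright within 0.12 rad, at rest (under 20 mm/s) and released; the grey carousel and the wash bottle are within 30 mm of where they stood (z of carousel_center in the frame of shaft between 0.021 and 0.031 m and horizontal distance between carousel_center and shaft below 0.01 m and angle between the x axis of carousel_center and the x axis of shaft, either way round below 0.45 rad and angle between carousel_center's own z axis and vertical below 0.12 rad and linear speed of carousel below 0.02 m/s and distance of each of square_carousel_center, bottle_center from where it was at the start of the episode below 0.03 m); the robot touches nothing.
It also fails if it takes over 32 s, if anything falls off the work surface, if the arm or the gripper's body presses on something with over 40 N, if the wrist force passes 120 N, or if a joint passes its speed limit or range.

## Robot

A 6-joint arm with a two-finger parallel gripper is mounted at the origin on the work surface. World frame = base frame: x ahead of the robot, y to its left, z up, the work surface at z = 0. Lengths are in m, angles in rad, forces in N, time in s.
With the tool pointing down it reaches from about 0.275 to 0.85 m from the base axis. Payload 5.2 kg.
Tool frame: the origin (TCP) lies midway between the tips of the shut fingers; the grasp point (between the pads) lies 19 mm behind it; z points along the fingers, y is the line along which they close (so a half turn about z gives the same grasp; the last joint's range is limited). The gripper opens to 85 mm and grips with 20 to 120 N. Pads are 22 mm wide; open, the fingers measure 114 mm over their backs; the gripper's body (76 mm by 85 mm) begins 54 mm behind the grasp point. The pads swing forward as they close: fully open they stand 13 mm farther back than shut.
Start: joints at [0.997, 0.259, 1.535, -0, 1.348, -0.203], TCP at [0.199, 0.513, 0.231] pointing down, gripper open.
Joint ranges: [-3.14, 3.14], [-0.91, 2.08], [0.19, 2.58], [-1.22, 4.36], [0.22, 2.71], [-3.12, 3.12]. Speed limits (rad/s): [2.57, 2.57, 3.14, 3.14, 3.14, 3.14].

## Interface

Orientations are given as a rotation vector (axis times angle).
In Python, from rig import arm, eoat, planner, monitor, viewer, job gives the robot as it stands. Calls block until the motion is done:
- arm.goto(position, orientation): joint-space move of the TCP to a pose.
- arm.move_linear(position, ori=None, rate=0.15, stop_force=None): straight line of the TCP; ori=None keeps the orientation; rate is the mean speed in m/s. With stop_force (N) it stops when the force on the tool has changed by that much, and returns True; else False.
- arm.set_joints(angles): joint-space move.
- eoat.let_go() and eoat.grab(force=None): open the fingers fully, or close them until they stop; force is the grip in N (None keeps the last).
- arm.hold(seconds).
- planner.solve_ik(position, orientation): joint angles nearest the present ones, or None.
- monitor.read_state(): the state.
- viewer.camera(name): name is "scene" or "top"; returns the picture (384x512x3 uint8, red, green, blue); there is no depth.
- viewer.camera_params(name): a dict with "mtx" (3x3 intrinsics, pixels), "camera_from_world" (4x4, takes a point from world to camera coordinates). Camera axes: x right, y down, z forward; pixel columns grow to the right and rows downward; lengths in m; the calibration is good to about 2 mm. A picture is of the moment at which its call begins. camera_params takes no time and is no camera call.
A pose or a line that the arm cannot do raises arm.IKError and nothing moves.
- job.job_done(): hands the job in; it is judged then, once.
The state is a dict: "time": time; "q": joint angles; "joint_velocities": joint speeds; "joint_torque": joint torques, N m; "tcp_pos": TCP position; "ee_rot": TCP orientation; "wrist_force": force on the tool from outside, world axes, zero at the start; "moment": the same for the moment, N m; "gripper_width": finger opening in m; "finger_force": force on a finger pad.
Only numpy, scipy, OpenCV 4.12 (cv2) and the standard library are available. Lean on these libraries where they do the work, as an engineer would, in place of code of your own. Each camera call takes 0.05 s, during which the arm holds its last target. There are 200 camera calls.

## Working session

There is one attempt and no reset: what is moved stays moved. The work goes in short steps, each a Python script; the robot and the scene stay as the last script left them, time stands still between calls to the robot, and variables do not carry over. Pictures are saved under pics/ and viewed, at most 10 in all, crops included, and the job is handed in when it is done.

```bash
mkdir -p pics; ls; python3 - <<'E'
from rig import viewer,monitor
import cv2,numpy as np
for n in("top","scene"):
    im=viewer.camera(n); cv2.imwrite(f"pics/{n}0.png",cv2.resize(im[:,:,::-1],(800,600),interpolation=cv2.INTER_CUBIC))
    cv2.imwrite(f"raw_{n}0.png",im[:,:,::-1])
    p=viewer.camera_params(n);print(n,np.round(p["mtx"],1).tolist(),np.round(p["camera_from_world"],3).tolist())
print(monitor.read_state()["time"], monitor.read_state()["ee_rot"])
E
```

```text
pics
top [[439.2, 0.0, 255.8], [0.0, 439.2, 183.0], [0.0, 0.0, 1.0]] [[-0.001, -1.0, 0.007, 0.082], [-0.983, 0.0, -0.183, 0.498], [0.183, -0.007, -0.983, 1.041], [0.0, 0.0, 0.0, 1.0]]
scene [[398.0, 0.0, 262.3], [0.0, 398.0, 186.6], [0.0, 0.0, 1.0]] [[-0.45, 0.893, 0.01, 0.176], [0.732, 0.375, -0.569, -0.34], [-0.512, -0.249, -0.822, 1.375], [0.0, 0.0, 0.0, 1.0]]
0.1 [-5.78959421e-01 -3.08715682e+00  2.32778508e-03]
```

View pics/top0.png

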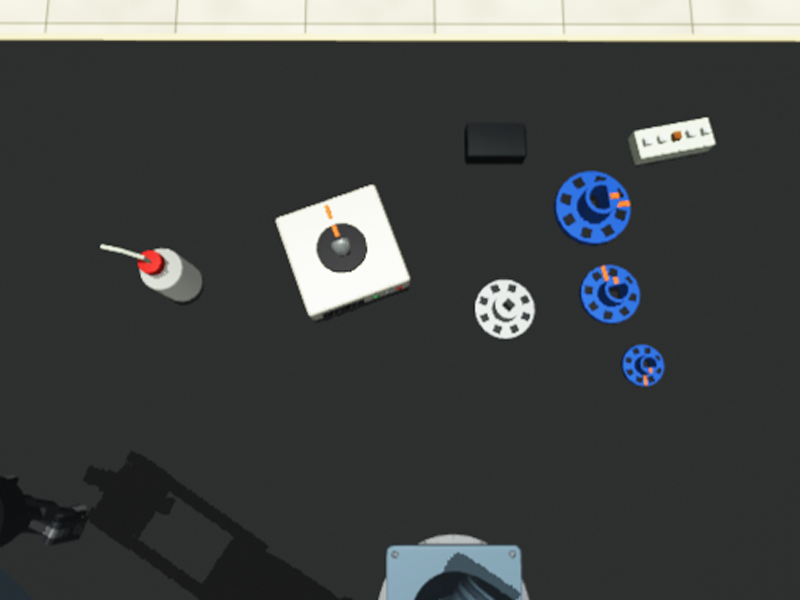

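View pics/scene0.png

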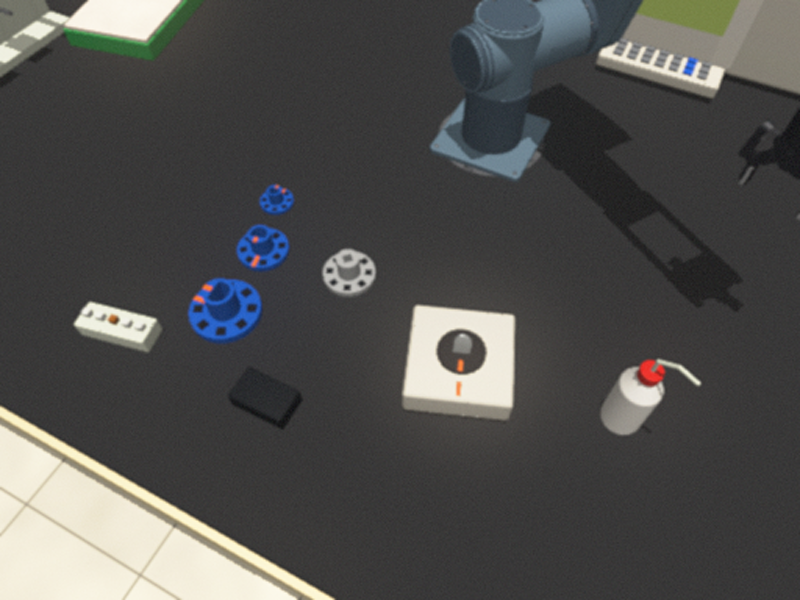

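Candidates (top view, 800x600 px): three blue carousels, large at (594,207), medium at (610,293) and small at (643,365). The grey one is at (505,309). The medium one is about 59 px across, or about 96 mm, so it fits. I'll measure it and check it in a crop.

```bash
cat > h.py <<'E'
import numpy as np,cv2
from rig import viewer
def back(uv,z,n="top"):
    p=viewer.camera_params(n);K=p["mtx"];T=np.array(p["camera_from_world"]);R,t=T[:3,:3],T[:3,3]
    uv=np.atleast_2d(np.asarray(uv,float)); c=-R.T@t
    d=(R.T@np.linalg.inv(K)@np.c_[uv,np.ones(len(uv))].T).T
    return (c+d*((z-c[2])/d[:,2])[:,None])[:,:2]
def proj(P,n="top"):
    p=viewer.camera_params(n);T=np.array(p["camera_from_world"])
    q=np.array(p["mtx"])@(T[:3,:3]@np.asarray(P,float)+T[:3,3]);return q[:2]/q[2]
def blobs(mask,amin):
    n,l,s,c=cv2.connectedComponentsWithStats(mask.astype(np.uint8));
    return [(s[i],c[i],l==i) for i in range(1,n) if s[i,4]>=amin]
def circ(m,z,n="top"):
    cs,_=cv2.findContours(m.astype(np.uint8),cv2.RETR_EXTERNAL,cv2.CHAIN_APPROX_NONE)
    w=back(cv2.convexHull(max(cs,key=len))[:,0],z,n)
    (c,r)=cv2.minEnclosingCircle(w.astype(np.float32)); return np.round(c,4),round(r,4)
E
cat > m.py <<'E'
from h import *
for n in("top","scene"):
    im=cv2.imread(f"raw_{n}0.png");h=cv2.cvtColor(im,cv2.COLOR_BGR2HSV).astype(int);H,S,V=h[...,0],h[...,1],h[...,2]
    org=(H>3)&(H<20)&(S>120)&(V>130)
    blue=(H>100)&(H<125)&(S>140)&(V>60)
    for s,c,m in blobs(blue|(org),150): print(n,"blue",c.round(1),s[4],circ(m,.012,n))
    for s,c,m in blobs(org,3): print(n,"org",c.round(1),s[4],[back(c,z,n)[0].round(4).tolist() for z in(.012,.052,.062,.07)])
    for s,c,m in blobs((V<70),200):
        if s[4]<2000: print(n,"dark",c.round(1),s[4],circ(m,.07,n))
    for s,c,m in blobs((V>150)&(S<60),150):
        if s[4]<9000: print(n,"white",c.round(1),s[4],circ(m,.012,n))
im=cv2.imread("raw_top0.png")
a=cv2.resize(im[155:220,350:430],(480,390),interpolation=3);b=cv2.resize(im[115:210,170:270],(320,304),interpolation=3)
o=np.zeros((390,800,3),np.uint8);o[:,:480]=a;o[:304,480:]=b;cv2.imwrite("pics/crop1.png",o)
E
python3 m.py
```

```text
top blue [378.5 132.5] 1586 (array([ 0.6379, -0.2405]), 0.0656)
top blue [390.  188.2] 969 (array([ 0.4923, -0.2614]), 0.0501)
top blue [411. 233.] 500 (array([ 0.3756, -0.308 ]), 0.0346)
top org [433.2  86.1] 17 [[0.7672, -0.3926], [0.7502, -0.3751], [0.746, -0.3708], [0.7426, -0.3673]]
top org [393.4 124.9] 17 [[0.6589, -0.2796], [0.6459, -0.2662], [0.6426, -0.2629], [0.64, -0.2602]]
top org [399.3 130. ] 21 [[0.645, -0.2945], [0.6324, -0.2805], [0.6293, -0.277], [0.6268, -0.2743]]
top org [209.9 135.2] 19 [[0.6306, 0.2004], [0.6186, 0.1964], [0.6156, 0.1954], [0.6131, 0.1946]]
top org [214.5 147.5] 30 [[0.5976, 0.1881], [0.5867, 0.1845], [0.584, 0.1836], [0.5819, 0.1829]]
top org [386.6 174.3] 22 [[0.5269, -0.2546], [0.5186, -0.2421], [0.5165, -0.239], [0.5149, -0.2365]]
top org [393.7 178.7] 9 [[0.5154, -0.272], [0.5075, -0.2589], [0.5056, -0.2556], [0.504, -0.253]]
top org [412.7 242.4] 10 [[0.3533, -0.31], [0.3514, -0.2955], [0.3509, -0.2919], [0.3505, -0.289]]
top dark [292.2 375.5] 639 (array([ 0.0397, -0.0085]), 0.0682)
top white [431.1  88. ] 849 (array([ 0.7605, -0.3878]),
[... 922 characters left out ...]
33.6] 32 [[0.552, 0.1742], [0.5728, 0.1802], [0.578, 0.1817], [0.5821, 0.1829]]
scene org [292.8 248.3] 19 [[0.592, 0.1882], [0.6111, 0.1936], [0.6158, 0.1949], [0.6196, 0.196]]
scene white [75.3 10.8] 1455 (array([ 0.0165, -1.0592]), 0.1737)
scene white [22.5 19.2] 196 (array([ 0.1784, -1.1678]), 0.0508)
scene white [425.3  41.7] 779 (array([-0.4352,  0.271 ]), 0.1482)
scene white [222.8 173.5] 428 (array([ 0.4665, -0.0908]), 0.0496)
scene white [ 73.4 206.3] 778 (array([ 0.7471, -0.3949]), 0.0705)
scene white [294.7 229. ] 3348 (array([0.5321, 0.166 ]), 0.1232)
scene white [407.6 255.3] 606 (array([0.4832, 0.4484]), 0.0625)
scene white [108.8 326.3] 1127 (array([ 0.9542, -0.1413]), 0.3042)
```

View pics/crop1.png

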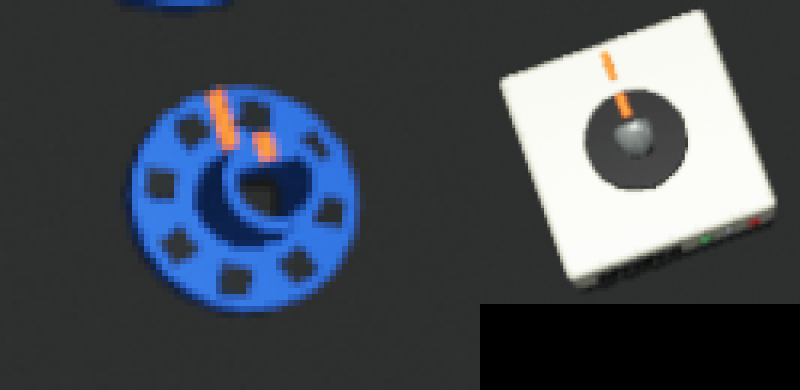

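The crop confirms it: the medium blue carousel has the D bore and an orange stripe up the hub. Its disc centre is at crop (245,198) and the stripe at (222,120). The flange is at crop (636,139), with its stripe pointing at about 20°. I'll fit the flange and grasp.

```bash
cat >> h.py <<'E'
def down(th): return np.pi*np.array([np.cos(th/2),np.sin(th/2),0])
def snap(n,name,box=None,sc=1.56):
    im=viewer.camera(n)[:,:,::-1];cv2.imwrite(f"raw_{name}.png",im)
    if box: im=im[box[1]:box[3],box[0]:box[2]]
    cv2.imwrite(f"pics/{name}.png",cv2.resize(im,None,fx=sc,fy=sc,interpolation=3))
E
python3 - <<'E'
from h import *
from rig import arm,eoat,monitor
im=cv2.imread("raw_top0.png");m=np.zeros(im.shape[:2],bool);m[142:176,200:237]=True
h=cv2.cvtColor(im,cv2.COLOR_BGR2HSV);d=m&(h[...,2]<100)
print([(s[4],circ(q,.07)) for s,c,q in blobs(d,60)])
x,y=.492,-.2615
arm.move_linear([.199,.45,.32],rate=.3)
arm.goto([x,y,.14],down(0))
arm.move_linear([x,y,.018],rate=.12,stop_force=15)
s=monitor.read_state();print(s["time"],s["tcp_pos"])
eoat.grab(50)
s=monitor.read_state();print(s["time"],s["tcp_pos"],s["gripper_width"],s["finger_force"],s["wrist_force"])
arm.move_linear([x,y,.17],rate=.2)
s=monitor.read_state();print(s["time"],s["tcp_pos"],s["gripper_width"],s["finger_force"],s["wrist_force"])
arm.goto([.5,0,.2],down(0.16))
s=monitor.read_state();print(s["time"],s["tcp_pos"],s["gripper_width"],s["finger_force"],s["wrist_force"])
snap("top","held",(150,100,406,292),3.0)
cv2.imwrite("raw_helds.png",viewer.camera("scene")[:,:,::-1])
E
```

```text
[(np.int32(643), (array([0.5546, 0.1727]), 0.0392))]
4.5583 [ 0.49252558 -0.26186545  0.01870845]
5.0417 [ 0.49232405 -0.26177819  0.01875397] 0.04069776025181754 50.58771640062332 [-0.02249352  0.79292038  5.69496963]
5.95 [ 0.49118131 -0.26086084  0.16855717] 0.040696880503390716 50.638856855480626 [ 0.11380309  1.14616952 -1.68279252]
6.975 [ 0.50014968 -0.00084778  0.19952484] 0.040469829311931105 50.65740161062547 [-0.10901049 -0.91983631 -1.43166774]
```

View pics/held.png

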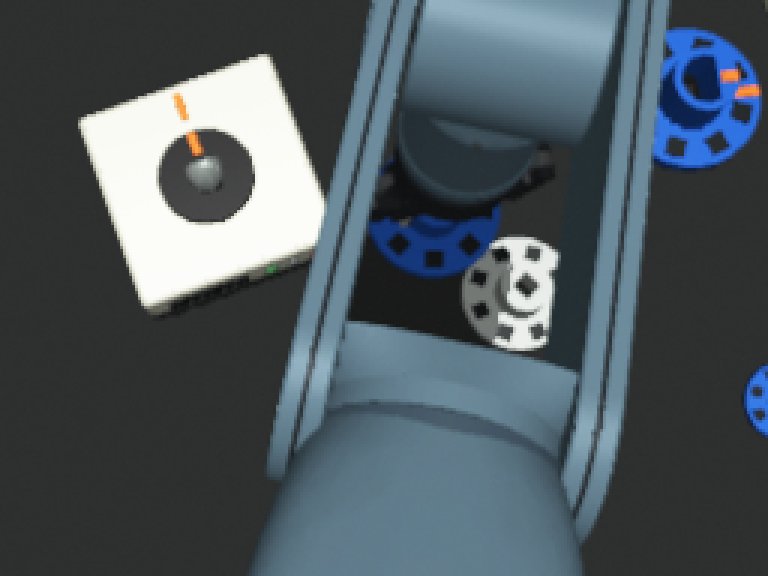

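The carousel is held; its disc's lower arc is at (435,240) in the crop, and the stripe is hidden from this camera. The flange circle centre is at crop (206,176). Next I'll refine both, using the scene picture for the stripe.

```bash
python3 - <<'E'
from h import *
from scipy.optimize import least_squares
def hull(m): 
    cs,_=cv2.findContours(m.astype(np.uint8),0,cv2.CHAIN_APPROX_NONE);return cv2.convexHull(max(cs,key=len))[:,0]
for n,f in(("top","raw_held.png"),("scene","raw_helds.png"),("scene","raw_scene0.png")):
    im=cv2.imread(f);h=cv2.cvtColor(im,cv2.COLOR_BGR2HSV).astype(int);H,S,V=h[...,0],h[...,1],h[...,2]
    c=proj([.548,.17,.07],n);yy,xx=np.mgrid[:384,:512]
    d=(V<140)&(np.hypot(xx-c[0],yy-c[1])<24)
    for s,cc,m in blobs(d,100):
        w=back(hull(m),.07,n)
        r=least_squares(lambda p:np.hypot(w[:,0]-p[0],w[:,1]-p[1])-p[2],[.55,.17,.035],loss="soft_l1",f_scale=.001)
        print(f,"flange",s[4],r.x.round(4),np.abs(r.fun).max().round(4))
    org=(H>2)&(H<22)&(S>100)&(V>60)
    if "held" in f:
        c=proj([.5,0,.19],n)
        for s,cc,m in blobs(org,2):
            if np.hypot(*(cc-c))<60: print(f,"org",cc.round(1),s[4],[back(cc,z,n)[0].round(4) for z in(.194,.234)])
        print("c",c)
im=cv2.imread("raw_helds.png");c=proj([.5,0,.19],"scene").astype(int)
cv2.imwrite("pics/helds.png",cv2.resize(im[c[1]-50:c[1]+50,c[0]-65:c[0]+65],None,fx=6,fy=6,interpolation=3));print(c)
E
```

```text
raw_held.png flange 720 [0.5548 0.173  0.0388] 0.0007
c [294.123043   169.74820699]
raw_helds.png flange 629 [0.5579 0.1738 0.0393] 0.0016
raw_helds.png org [241.  145.7] 7 [array([ 0.4855, -0.013 ]), array([0.5149, 0.0046])]
raw_helds.png org [240.9 163.4] 18 [array([0.5336, 0.0129]), array([0.5605, 0.029 ])]
c [242.90401278 152.73685913]
raw_scene0.png flange 633 [0.5579 0.1738 0.0393] 0.0016
[242 152]
```

View pics/helds.png

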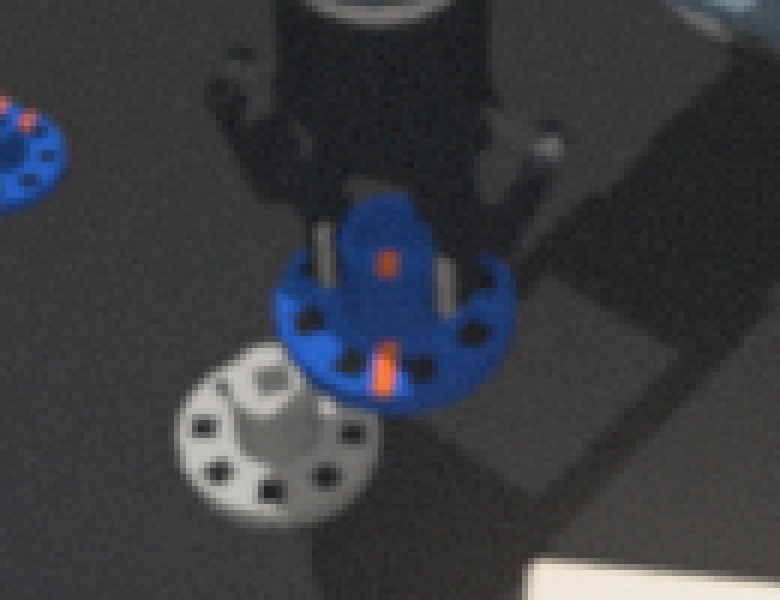

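The stripe radius and angle (35 mm, about 21°) show that the carousel is centred in the grip. The stripe already points almost along the shaft's. Next I'll go over the shaft and take it down gently.

```bash
python3 - <<'E'
from h import *
from rig import arm,eoat,monitor
x,y=.5556,.1733
arm.goto([x,y,.17],down(.15))
def st():
    s=monitor.read_state();print(round(s["time"],2),s["tcp_pos"].round(4) if hasattr(s["tcp_pos"],"round") else s["tcp_pos"],np.round(s["wrist_force"],1),np.round(s["moment"],2))
st()
print(arm.move_linear([x,y,.0885],rate=.05,stop_force=12));st()
snap("scene","seat",(220,140,360,260),5)
E
```

```text
7.84 [0.5557 0.1726 0.1696] [-0.1 -0.2 -1.4] [-0.04 -0.04 -0.02]
False
9.62 [0.5559 0.1733 0.0888] [-0.6 -0.9 -1.1] [-0.02  0.07  0.03]
```

View pics/seat.png

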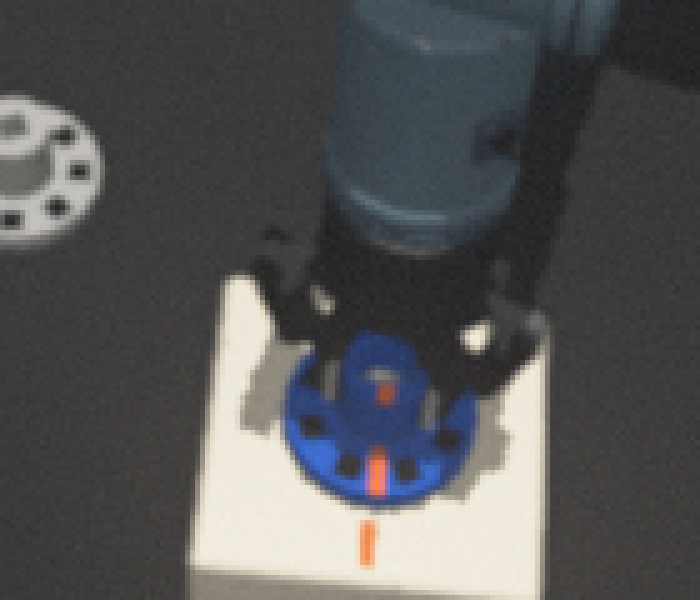

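The carousel went down freely. Its stripe at (378,472) lines up with the housing's at (368,543), and the shaft tip shows in the bore. I'll release, retract and check.

```bash
python3 - <<'E'
from h import *
from rig import arm,eoat,monitor
x,y=.5556,.1733
arm.move_linear([x,y,.087],rate=.03,stop_force=8)
eoat.let_go();arm.move_linear([x,y,.22],rate=.12);arm.goto([.35,-.05,.3],down(0.))
print(monitor.read_state()["time"])
snap("scene","fin",None,1.56)
snap("top","fint",None,1.56)
for n,f in(("top","raw_fint.png"),("scene","raw_fin.png")):
    im=cv2.imread(f);h=cv2.cvtColor(im,cv2.COLOR_BGR2HSV).astype(int);H,S,V=h[...,0],h[...,1],h[...,2]
    b=((H>100)&(H<125)&(S>140)&(V>60))|((H>3)&(H<20)&(S>120)&(V>130))
    for s,c,m in blobs(b,300): print(n,c.round(1),circ(m,.082,n))
E
```

```text
12.8917
top [378.5 132.6] (array([ 0.6164, -0.2196]), 0.0614)
top [217.6 157.4] (array([0.5654, 0.1757]), 0.0585)
scene [144.3 198.6] (array([ 0.6691, -0.2025]), 0.0658)
scene [295.5 222.2] (array([0.5581, 0.1744]), 0.0474)
```

View pics/fin.png

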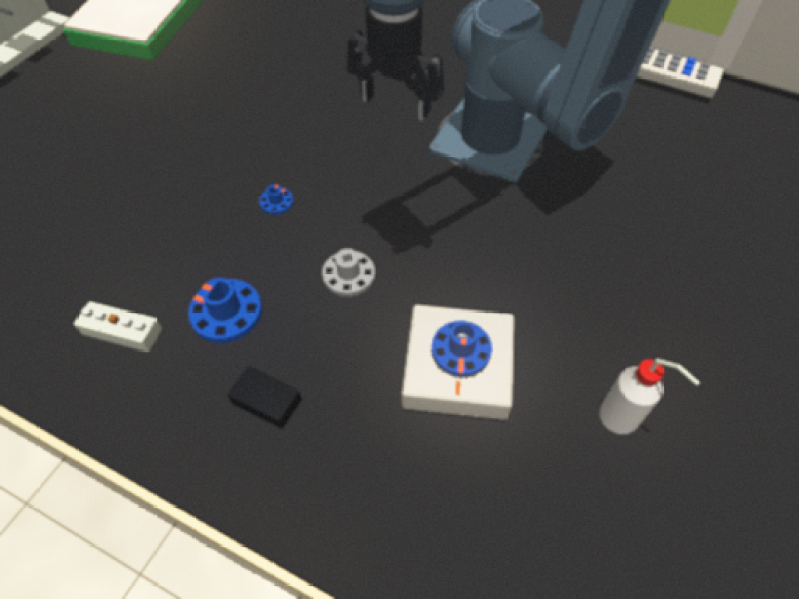

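The carousel sits centred on the flange at (462,348), its stripe in line with the housing's at (458,388). The grey carousel and the bottle have not moved, and the arm is clear. I'm handing in.

```bash
python3 -c "
from rig import job
print(job.job_done())"
```

```text
the job is handed in; nothing more can be done
None
```

I seated the middle-sized blue carousel on the shaft with its flat matched, let go of it, and handed the job in at about 13 s; the last pictures show it flat on the flange and the grey carousel and bottle where they stood, but the judge returned no verdict.

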